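# Find the hidden catch of the battery door

### The job

Open the battery compartment of the grey gauge interface box: with the fingertips, feel along the long sunken strip in its top for the hidden push plate, which lies flush in the floor of the strip, and press it fully down so that the spring door behind it pops up. Then let go, so that the plate comes back up and the door is left standing ajar. Do not lift or move the loupe, the brass weight and the steel ring that stand beside the box.

Things in the scene. Friction and masses are not known exactly. Their poses are not given: they have to be found in the camera images.
- unit: Grey plastic interface box fixed to the table, 150 mm deep (x), 252 mm long (y), 50 mm high; origin at the centre of its underside, x towards the back (away from the robot), z up. In its top: a long sunken strip in front, the flat battery door behind it; four round sockets in its front face.
- strip (a point): Centre of the floor of the sunken strip, 48 mm above the table, 45 mm in front (-x) of the box's centre. x runs across the strip towards the battery door, y along it, z up. The strip is a straight flat recess 114 mm long (y), 44 mm wide (x), 2 mm deep. Its floor is rigid except for the hidden push plate.
- release (a joint): Travel (m) of the hidden push plate: 0 up and flush, 0.005 fully down. Same plastic as the strip's floor, 46 mm long (y), as wide as the strip, hairline seams at its ends; its centre is anywhere from y = -32 to +32 mm from the strip's centre: not reported, to be felt for. Sprung: 2 N starts it, 5 N holds it down; comes back up. Lets the door go at about 3 mm.
- door (a joint): Angle of the battery door, rad: 0 shut and flush, 0.55 as far as its spring opens it, where it stays. A flat grey plate 80 mm (x) x 149 mm (y), hinged along its far edge; its near edge lies 30 mm behind the strip's centre line and rises about 40 mm when it pops up.
- loupe_centre (a point): Centre (22 mm up) of the loose black stand loupe, 41 mm in diameter, 44 mm high, in front of the box near its left end. To be left alone.
- weight_centre (a point): Centre (20 mm up) of the loose brass weight, 30 mm in diameter, 40 mm high, in front of the box near its right end. To be left alone.
- ring_centre (a point): Centre (9 mm up) of the loose steel setting ring, 48 mm in diameter, 18 mm high, beside the left end of the box. To be left alone.

How it is judged:
By the outcome, as a careful person would: the job done as asked, in the order asked, and still so for the second after the job is handed in, with the robot touching nothing.
It also fails if it takes over 48 s, if anything falls off the work surface, if the arm or the gripper's body presses on something with over 40 N, if the wrist force passes 120 N, or if a joint passes its speed limit or range.

### The arm

A 6-joint arm with a two-finger parallel gripper is mounted at the origin on a cart in front of the work surface, level with it; the furniture and walls round the work are solid. World frame = base frame: x ahead of the robot, y to its left, z up, the work surface at z = 0. Lengths are in mm, angles in rad, forces in N, time in s.
With the tool pointing down it reaches from about 350 to 875 mm from the base axis. Payload 4.2 kg.
Tool frame: the origin (TCP) lies at the very end of the fingers, on their centre line; the grasp point (between the pads) lies arm.hold_point_z behind it (arm.hold_point_z is the distance from the TCP to the grasp point, in mm); z points along the fingers, y is the direction in which the jaws open and shut (so a half turn about z gives the same grasp; the last joint's range is limited). The gripper opens to 85 mm and grips with 20 to 120 N. Pads are 22 mm wide; open, the fingers measure 114 mm over their backs; the gripper's body (76 mm by 85 mm) begins 54 mm behind the grasp point. The pads swing forward as they close: fully open they stand 13 mm farther back than shut.
Start: joints at [1.506, 0.385, 0.008, 0, -1.194, -0.259], TCP at [198.825, 592.51, 231.312] pointing down, gripper open.
Joint ranges: [-3.14, 3.14], [-1.21, 2.06], [-1.07, 1.41], [-3.16, 2.05], [-2.99, -0.16], [-3.1, 3.1]. Speed limits (rad/s): [2.79, 2.79, 3.14, 3.14, 3.14, 3.14].

### API

Orientations are given as a unit quaternion [x, y, z, w].
In Python, from bench import arm gives the robot as it stands.
- The arm moves only by the tool step_arm, never from a script. Its argument "series" is a list of rows, each a list of 6 numbers: the shift along the world's x, y, z scaled (see below), then the turn, a rotation vector about the world's x, y, z scaled (see below). A call has 1 to 12 rows; each row is the pose to reach, as a shift and turn from the pose commanded when the call began; what a row does not reach only later rows make up. The controller multiplies each number of a shift by 400 mm and each number of a turn by pi/2 rad. A row lasts 1/12 s, in which the tool goes at most 41.7 mm and 7.16 degrees, less where a joint would pass 70% of its speed; a pose out of reach is approached as far as the arm can. A call with a number of a shift or a turn outside -1 to 1 is refused whole. A call with a gripper value outside its range is refused whole. "jaw" is the opening, from -1 (shut) to 1 (fully open), set as the call begins (left out, the last holds). The fingers move at their own pace and stop on an object; the grip force is fixed at half the most. Time passes only in rows, so rows that repeat a pose let the fingers close. It gives the time, the measured TCP pose, the force and the opening at its end, in the units of the state.
- arm.read_state(): the state, without advancing time (a new reading comes with each control period).
- arm.get_image(name): name is "scene" or "top"; returns a dict with "image" (420x560x3 uint8, red, green, blue), "camera_matrix" (3x3 intrinsics, pixels), "world_from_camera" (4x4, takes a point from camera to world coordinates). Camera axes: x right, y up, looking along -z (the intrinsics and any distortion apply to the point x, -y, -z); pixel columns grow to the right and rows downward; lengths in mm; the calibration is good to about 2 mm. A picture is of the moment at which its call begins. There is no depth.
- arm.job_done(): hands the job in, once; it reports no verdict.
The state is a dict: "clock": time; "joints": joint angles; "joint_vel": joint speeds; "joint_efforts": joint torques, N m; "position": TCP position; "ee_rot": TCP orientation; "contact_force": force on the tool from outside, world axes, zero at the start; "wrist_torque": the same for the moment, N m; "gripper_width": finger opening in mm.
Only numpy, scipy, OpenCV 4.12 (cv2) and the standard library are available. Lean on these libraries where they do the work, as an engineer would, in place of code of your own. Each camera call takes 0.05 s, during which the arm holds its last target.

## Working session

There is one attempt and no reset: what is moved stays moved. The work goes in short steps, Python scripts to look and compute and a tool call to move; the robot and the scene stay as the last step left them, time stands still between calls to the robot, and variables do not carry over. Pictures are saved under pics/ and viewed, and the job is handed in when it is done.

Besides the shell and the picture viewer there is one more tool, called after "Emit:" as name(argument=value, ...) on one line, values as JSON. step_arm: Moves the arm, as the interface text tells. Shifts and turns lie within -1 to 1; 1 stands for 400 mm of shift or pi/2 rad of turn. Its arguments: {"type":"object","properties":{"series":{"type":"array","items":{"type":"array","items":{"type":"number","minimum":-1,"maximum":1}}},"jaw":{"type":"number"}},"required":["series"]}

```bash
mkdir -p pics
python3 - <<'E'
from bench import arm
import cv2
print(arm.read_state())
for n in("scene","top"):
    d=arm.get_image(n);cv2.imwrite(f"pics/{n}0.png",d["image"][:,:,::-1]);print(n,d["camera_matrix"],d["world_from_camera"],[k for k in d])
print(arm.hold_point_z)
E
```

```text
{'clock': 0.0, 'joints': array([ 1.50557591e+00,  3.85565462e-01,  6.66250772e-03, -4.99634056e-04,
       -1.19399284e+00, -2.58605875e-01]), 'joint_vel': array([ 0.00247274, -0.00126132,  0.0021505 , -0.00117262,  0.00014268,
       -0.00209996]), 'joint_efforts': array([ 3.67905059e-04, -3.92288125e+01,  1.88397092e+01,  4.18604717e+00,
       -4.74438944e-03, -2.10595765e-06]), 'position': array([198.66637331, 591.98768763, 230.2304606 ]), 'ee_rot': array([ 9.86905246e-01, -1.61297487e-01, -1.29766635e-04,  1.06724542e-03]), 'contact_force': array([ 0.79229255, -0.13642784,  0.14346809]), 'wrist_torque': array([-0.00160522, -0.05394095,  0.00080925]), 'gripper_width': 85.33323915810902}
scene [[415.08307671   0.         277.92135985]
 [  0.         415.08307671 220.73301149]
 [  0.           0.           1.        ]] [[ 8.81525694e-01  2.21042570e-01 -4.17196157e-01  2.14853114e+02]
 [-4.71718098e-01  3.75170891e-01 -7.97952905e-01 -6.07709886e+02]
 [-1.98617069e-02  9.00214966e-01  4.34992560e-01  4.21360538e+02]
 [ 0.00000000e+00  0.00000000e+00  0.00000000e+00  1.00000000e+00]] ['image', 'camera_matrix', 'world_from_camera']
top [[451.7498042    0.         270.75117136]
 [  0.         451.7498042  205.13184951]
 [  0.           0.           1.        ]] [[-1.73594223e-02  9.94511194e-01 -1.03180114e-01  4.76503130e+02]
 [-9.99396216e-01 -1.41525285e-02  3.17318214e-02  6.64172234e+01]
 [ 3.00973920e-02  1.03668661e-01  9.94156404e-01  9.49204560e+02]
 [ 0.00000000e+00  0.00000000e+00  0.00000000e+00  1.00000000e+00]] ['image', 'camera_matrix', 'world_from_camera']
18.700000000000003
```

View pics/scene0.png

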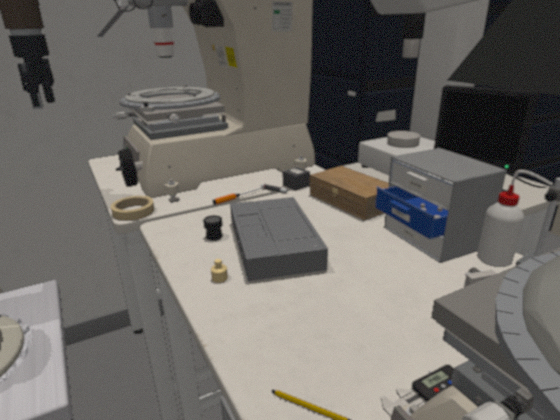

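View pics/top0.png

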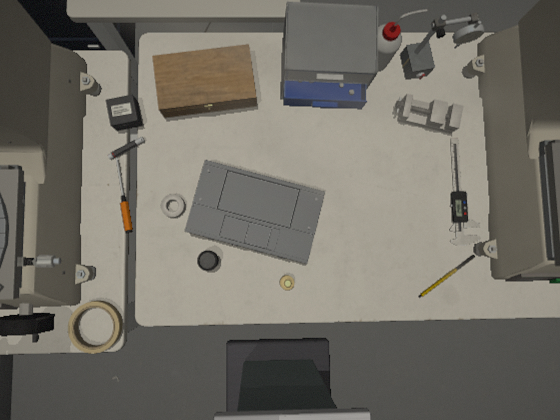

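The top view shows the box, with corners near (206,161), (325,190), (305,263) and (187,232). The ring is at (173,205), the loupe at (208,261) and the weight at (288,283). I'll zoom in on the strip.

Run:
```python
import cv2
im=cv2.imread("pics/top0.png")[145:300,160:340]
g=cv2.resize(im,None,fx=4,fy=4,interpolation=cv2.INTER_CUBIC)
g=cv2.convertScaleAbs(g,alpha=1.8,beta=-40)
cv2.imwrite("pics/zoom.png",g[:600])
```

```text
(no output)
```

View pics/zoom.png

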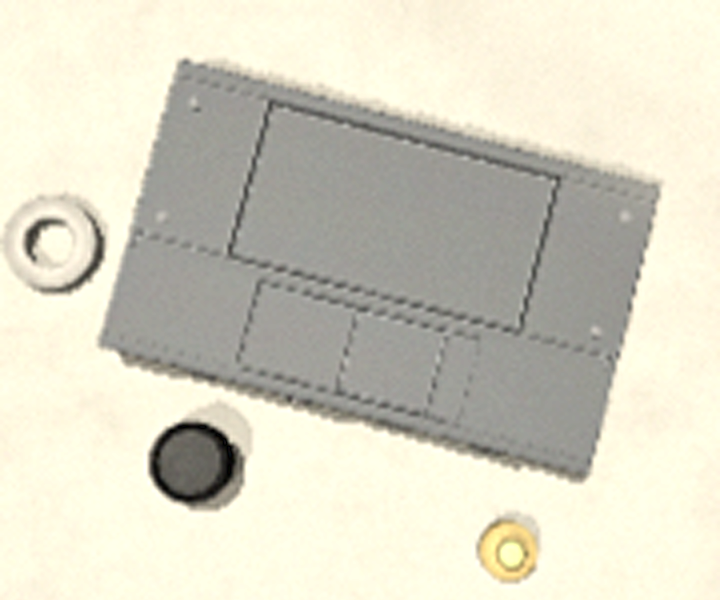

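```bash
cat > h.py <<'E'
from bench import arm
import numpy as np
def cast(d,px,z):
    K=d["camera_matrix"];T=d["world_from_camera"]
    px=np.atleast_2d(px).astype(float)
    c=np.c_[(px[:,0]-K[0,2])/K[0,0],-(px[:,1]-K[1,2])/K[1,1],-np.ones(len(px))]
    w=c@T[:3,:3].T;o=T[:3,3]
    return o+w*((z-o[2])/w[:,2])[:,None]
E
python3 - <<'E'
from h import *
d=arm.get_image("top")
f=lambda L:[(160+x/4-.4,145+y/4-.4) for x,y in L]
door=cast(d,f([(270,103),(558,180),(522,329),(230,254)]),50)
strip=cast(d,f([(262,282),(478,338),(460,424),(240,366)]),50)
seam=cast(d,f([(355,318),(338,390),(445,337),(430,412)]),48)
obj=cast(d,f([(193,455)]),44),cast(d,f([(512,553)]),40),cast(d,f([(52,242)]),18)
print(door,strip,seam,obj)
yv=(door[0]-door[1]+door[3]-door[2])[:2];yv/=np.linalg.norm(yv);xv=np.array([yv[1],-yv[0]])
print("yaw deg",np.degrees(np.arctan2(xv[1],xv[0])))
dc=door.mean(0)[:2]; sc=strip.mean(0)[:2]
print("door size",np.linalg.norm(door[0]-door[1]),np.linalg.norm(door[1]-door[2]),"strip",np.linalg.norm(strip[0]-strip[1]),np.linalg.norm(strip[1]-strip[2]))
print("strip centre",sc,"door->strip in box",(sc-dc)@xv,(sc-dc)@yv)
print("strip from door near edge", ((door[2]+door[3])/2)[:2]-30*xv)
print("seams in box",[((s[:2]-sc)@xv,(s[:2]-sc)@yv) for s in seam])
p=seam.mean(0)[:2];print("plate centre",p)
s=arm.read_state();print(s["position"],p-s["position"][:2])
E
```

```text
[[ 6.41445180e+02  1.24371567e+02  5.00000000e+01]
 [ 6.00450115e+02 -1.99231252e+01  5.00000000e+01]
 [ 5.25727822e+02 -1.37817361e-01  5.00000000e+01]
 [ 5.65402530e+02  1.44819713e+02  5.00000000e+01]] [[551.16638171 129.0102897   50.        ]
 [521.58867295  21.91073727  50.        ]
 [479.13152589  31.65889375  50.        ]
 [509.59253902 140.16627905  50.        ]] [[532.63295011  83.01741817  48.        ]
 [496.97835879  91.88647204  48.        ]
 [522.44871251  38.28150425  48.        ]
 [485.32386364  46.38182075  48.        ]] (array([[466.14772628, 164.13438659,  44.        ]]), array([[414.83730669,   6.5410379 ,  40.        ]]), array([[576.09385327, 238.94832839,  18.        ]]))
yaw deg -15.583295478443404
door size 150.00517809065747 77.29734488051348 strip 111.1087529650633 43.56186280807441
strip centre [515.36977989  80.68654994] door->strip in box -70.33520540153444 -0.5095438809838779
strip from door near edge [516.66794825  80.4001177 ]
seams in box [(np.float64(16.00243001259029), np.float64(6.882748466750923)), (np.float64(-20.724105427223233), np.float64(5.847570382536934)), (np.float64(18.21036670780738), np.float64(-38.94459823756993)), (np.float64(-19.72586813707227), np.float64(-41.11522412481393))]
plate centre [509.34597126  64.8918038 ]
[198.68099171 592.10691155 230.46874388] [ 310.66497955 -527.21510774]
```

The seams show a plate 46 mm long, centred about 17 mm right of the strip's centre, at roughly (511, 64). I'll go there by a dogleg to stay clear of the machine on the left, then check by touch.

Emit:
step_arm(series=[[0.05,-0.1,0,0,0,0],[0.08,-0.2,0,0,0,0],[0.1,-0.3,0,0,0,0.01],[0.12,-0.4,0,0,0,0.02],[0.14,-0.5,0,0,0,0.033],[0.16,-0.6,0,0,0,0.033],[0.18,-0.65,0,0,0,0.033],[0.24,-0.72,0,0,0,0.033],[0.3,-0.79,0,0,0,0.033],[0.36,-0.86,0,0,0,0.033],[0.42,-0.93,0,0,0,0.033]], jaw=-1)

```text
clock: 1.07
position: [367.3, 218.9, 231.5]
ee_rot: [0.991, -0.135, 0.0, -0.0]
contact_force: [0.8, 0.7, 0.3]
gripper_width: -0.0
```

Emit:
step_arm(series=[[0.07,-0.08,-0.02,0,0,0],[0.14,-0.16,-0.05,0,0,0],[0.21,-0.24,-0.1,0,0,0],[0.28,-0.32,-0.18,0,0,0],[0.36,-0.39,-0.26,0,0,0],[0.36,-0.39,-0.34,0,0,0],[0.36,-0.39,-0.4,0,0,0],[0.36,-0.39,-0.4,0,0,0],[0.36,-0.39,-0.4,0,0,0]])

```text
clock: 1.82
position: [509.6, 63.5, 69.6]
ee_rot: [0.991, -0.136, -0.002, 0.002]
contact_force: [0.9, 0.3, 0.5]
gripper_width: -0.0
```

Run:
```python
from bench import arm
import cv2
for n in("scene","top"):
    d=arm.get_image(n);im=d["image"][:,:,::-1]
    im=im[170:300,180:360] if n=="scene" else im[145:300,160:340]
    cv2.imwrite(f"pics/{n}1.png",cv2.resize(im,None,fx=3.8,fy=3.8,interpolation=cv2.INTER_CUBIC))
s=arm.read_state();print(s["position"],s["contact_force"],s["ee_rot"],s["gripper_width"])
```

```text
[511.84616167  65.3087494   73.14613118] [-0.66777682  0.32388114  0.59053571] [ 9.90860067e-01 -1.34885532e-01  1.38972402e-03 -5.37536672e-04] -0.11071776865418297
```

View pics/scene1.png

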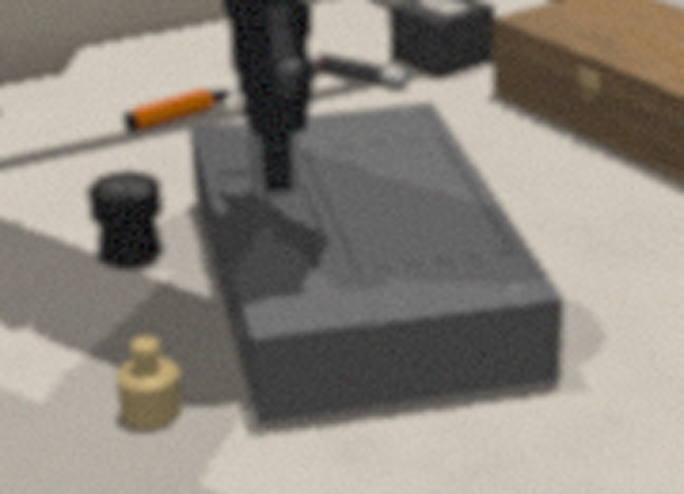

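View pics/top1.png

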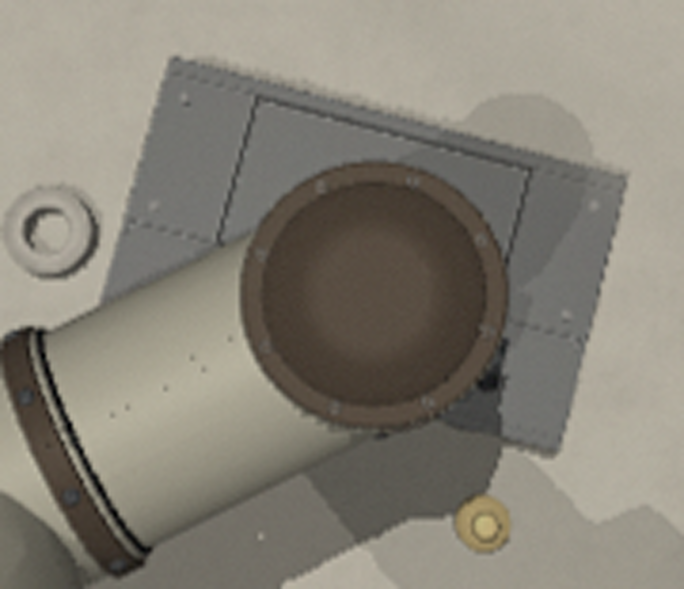

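Both pictures show the shut fingertips over the strip, with the loupe, weight and ring undisturbed. Next I descend slowly to a light touch.

Emit:
step_arm(series=[[0,0,-0.02,0,0,0],[0,0,-0.04,0,0,0],[0,0,-0.05,0,0,0],[0,0,-0.054,0,0,0],[0,0,-0.057,0,0,0],[0,0,-0.06,0,0,0],[0,0,-0.062,0,0,0],[0,0,-0.062,0,0,0],[0,0,-0.062,0,0,0]])

```text
clock: 2.67
position: [510.9, 64.7, 46.7]
ee_rot: [0.991, -0.136, 0.0, -0.0]
contact_force: [-0.2, 1.4, 2.8]
gripper_width: -0.2
```

```bash
cat > s.py <<'E'
from bench import arm
s=arm.read_state();print(s["clock"],s["position"].round(1),s["contact_force"].round(2),s["wrist_torque"].round(2))
E
python3 s.py
```

```text
2.6667 [510.9  64.7  46.7] [-0.21  1.35  2.81] [ 0.37  0.44 -0.07]
```

At about 1.5 mm down the force is only 2.8 N, so the tips are on the sprung plate and not the rigid floor. Now I press it fully down.

Emit:
step_arm(series=[[0,0,-0.003,0,0,0],[0,0,-0.006,0,0,0],[0,0,-0.008,0,0,0],[0,0,-0.01,0,0,0],[0,0,-0.011,0,0,0],[0,0,-0.011,0,0,0],[0,0,-0.011,0,0,0]])

```text
clock: 3.25
position: [512.7, 64.8, 43.3]
ee_rot: [0.991, -0.135, 0.002, -0.001]
contact_force: [-0.4, -1.4, 3.3]
gripper_width: -0.3
```

```bash
python3 s.py
```

```text
3.25 [512.7  64.8  43.3] [-0.43 -1.4   3.28] [-0.32  0.09 -0.01]
```

Not at the stop yet: the force is still only spring level. I'll go on down until it rises clearly.

Emit:
step_arm(series=[[0,0,-0.002,0,0,0],[0,0,-0.004,0,0,0],[0,0,-0.005,0,0,0],[0,0,-0.005,0,0,0],[0,0,-0.005,0,0,0]])

```text
clock: 3.67
position: [513.9, 65.3, 43.1]
ee_rot: [0.991, -0.135, 0.003, -0.001]
contact_force: [-0.6, 0.3, 17.2]
gripper_width: 0.3
```

```bash
python3 s.py;  python3 - <<'E'
from bench import arm
import cv2
d=arm.get_image("scene");im=d["image"][:,:,::-1][170:300,180:360]
cv2.imwrite("pics/scene2.png",cv2.resize(im,None,fx=3.8,fy=3.8,interpolation=cv2.INTER_CUBIC))
E
```

```text
3.6667 [513.9  65.3  43.1] [-0.58  0.34 17.24] [0.12 0.47 0.04]
```

View pics/scene2.png

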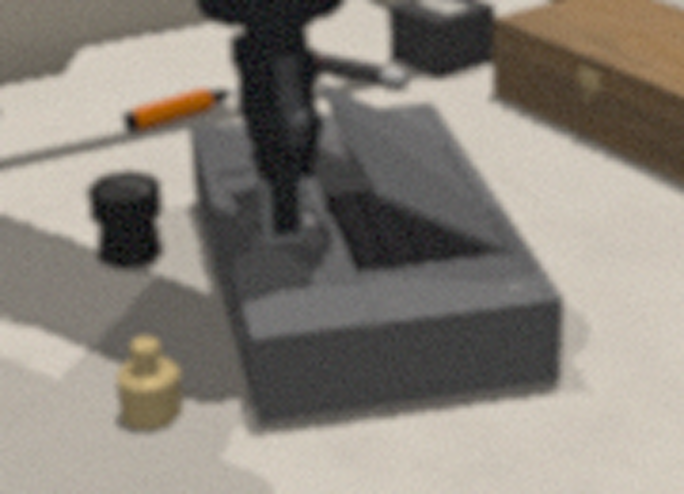

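The plate is on its stop at 17 N, and the door stands up behind the fingers (dark opening at about (400,230) in the crop). I'll lift straight up, then back away.

Emit:
step_arm(series=[[0,0,0.01,0,0,0],[0,0,0.025,0,0,0],[0,0,0.06,0,0,0],[0,0,0.12,0,0,0],[0,0,0.2,0,0,0],[0,0,0.29,0,0,0],[0,0,0.38,0,0,0],[-0.08,0,0.42,0,0,0],[-0.16,0,0.42,0,0,0],[-0.24,0,0.42,0,0,0],[-0.3,0,0.42,0,0,0],[-0.3,0,0.42,0,0,0]])

```text
clock: 4.72
position: [386.1, 63.1, 207.4]
ee_rot: [0.991, -0.135, -0.002, 0.0]
contact_force: [0.1, 0.3, 0.8]
gripper_width: -0.1
```

```bash
python3 s.py;  python3 - <<'E'
from bench import arm
import cv2,numpy as np
o=[]
for n in("scene","top"):
    d=arm.get_image(n);im=d["image"][:,:,::-1]
    im=im[170:300,180:360] if n=="scene" else im[145:300,160:340]
    o.append(cv2.resize(im,(396,340),interpolation=cv2.INTER_CUBIC))
cv2.imwrite("pics/end3.png",np.hstack(o))
E
```

```text
4.7167 [386.1  63.1 207.4] [0.06 0.32 0.76] [-0.07  0.02 -0.  ]
```

View pics/end3.png

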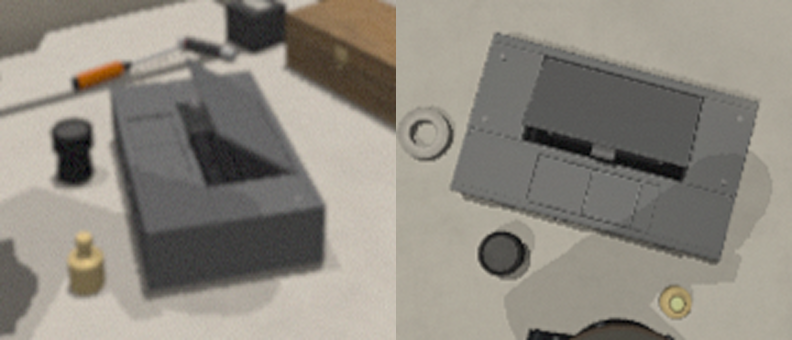

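The door stands ajar, the strip looks flush again, the loose parts are where they were, and the robot is clear. I'm handing in.

```bash
python3 -c "
from bench import arm
print(arm.job_done())"
```

```text
the job is handed in; nothing more can be done
None
```

The battery door is open and standing ajar, and I handed the job in at about 4.8 s.

- **Finding the plate:** its hairline seams showed in the top camera, putting its centre about 17 mm right of the strip's centre. I went straight there and confirmed it by touch, without feeling along the whole strip. At about 1.5 mm down the force was only 2.8 N, so it was the sprung plate and not the rigid floor.
- **Pressing it:** I pushed until the plate met its stop at about 17 N, and the camera showed the door up. I then lifted straight off and backed away.
- **Last checks:** after letting go, the pictures showed the door still ajar and the strip looking flush. The loupe, weight and ring looked undisturbed, though I judged that by eye and did not measure them. The contact force was about zero, so the robot was touching nothing.
- **Limits:** the plate's return was also judged only from the pictures. Position readings varied by 1–2 mm, so I took the force rise, not the measured depth, as the sign that the plate was fully down.

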